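# Set up the press safety shield and hold it upright

### The arm

A 6-joint arm with a two-finger parallel gripper is mounted at the origin on the work surface. World frame = base frame: x ahead of the robot, y to its left, z up, the work surface at z = 0. Lengths are in mm, angles in degrees, forces in N, time in s.
With the tool pointing down it reaches from about 250 to 775 mm from the base axis. Payload 4 kg.
Tool frame: the origin (TCP) lies at the very end of the fingers, on their centre line; the grasp point (between the pads) lies 19 mm behind it; z points along the fingers, y is the line along which they close (so a half turn about z gives the same grasp; the last joint's range is limited). The gripper opens to 94 mm and grips with 3 to 60 N. Pads are 16 mm wide; open, the fingers measure 119 mm over their backs; the gripper's body (75 mm by 177 mm) begins 78 mm behind the grasp point.
Start: joints at [65.655, 4.996, 78.535, -0, 96.463, -5.907], TCP at [173.963, 521.787, 165.806] pointing down, gripper open.
Joint ranges: [-177.83, 177.83], [-43.37, 116.18], [15.69, 146.23], [-61.86, 241.86], [9.47, 152.12], [-147.06, 147.06]. Speed limits (degrees/s): [159.86, 159.86, 180, 180, 180, 180].

### API

Orientations are given as a 3x3 rotation matrix whose columns are the frame's x, y, z axes.
In Python, from rig import manip gives the robot as it stands.
- The arm moves only by the shell command python3 -m creep 'ROWS' [FORCE]. ROWS is JSON, a list that holds one entry, the list of rows, each a list of 5 numbers: the closure in counts, from 0 (fully open) to 255 (shut), then the shift along the tool's x, y, z in cm, then the turn about the tool's z in rad. In form: [[[gripper, x, y, z, spin], ...]]. A call has 1 to 10 rows; each row shifts and turns the commanded pose from where the row before left it, along the tool's axes as they then stand; what a row does not reach is not made up. A row lasts 1/12 s, in which the tool goes at most 41.7 mm and 7.16 degrees, less where a joint would pass 70% of its speed; a pose out of reach is approached as far as the arm can. A call is refused whole if a number of a shift passes 4.17 or a number of a turn 0.125, either way. A call with a gripper value outside its range is refused whole. The fingers move at their own pace and stop on an object; FORCE is the grip in N (left out, the last holds). Time passes only in rows, so rows that do not move let the fingers close. It gives the time, the measured TCP pose, the force, the opening and the grip force at its end, in the units of the state.
- manip.get_obs(): the state, without advancing time (a new reading comes with each control period).
- manip.capture(name): name is "scene" or "top" or "wrist"; returns a dict with "frame" (420x560x3 uint8, red, green, blue), "depth" (420x560 float32, mm along the optical axis (not along the pixel's ray), 0 where there is no reading), "vertical_fov" (degrees; the focal length in pixels is half the picture's height over the tangent of half this angle, whatever the lens; pixels are square), "cx", "cy" (the principal point, pixels), "D" ([k1, k2, p1, p2, k3] as OpenCV has them; the pictures are not rectified), "T" (4x4, takes a point from camera to world coordinates); the wrist camera has in their place "mount" (4x4, takes a point from camera to tool coordinates, whose origin is the TCP and whose axes are the flange's). Camera axes: x right, y down, z forward; pixel columns grow to the right and rows downward; lengths in mm; the calibration is good to about 2 mm. A picture is of the moment at which its call begins: read the wrist's pose just before it.
- manip.close_job(): hands the job in; it is judged then, once.
Trained networks look in the newest picture that a camera, given by its name, has taken for a name from the list of things; names that differ only in an ending like _2 or _b are one class to them, and where a whole thing is asked for, a point or a joint stands for the part that bears it (a point fixed in the world has none). Each returns a list of dicts, best first, with "p" (0 to 1); they miss things now and then, are a little off and sometimes report something else, mostly with a low value. They report only what shows in the picture. A call takes as long as a camera call.
- manip.recognise(camera, label): "xyz" ([x, y, z] in mm, in the coordinates of the camera as it stood for that picture, good to about 4 mm: the middle of the surface that is visible of it).
- manip.pinpoint(camera, label): "xyz" ([x, y, z] in mm, in the coordinates of the camera as it stood for that picture, good to about 4 mm: a listed point, or the origin of a listed thing).
The state is a dict: "time": time; "qpos": joint angles; "qvel": joint speeds; "joint_efforts": joint torques, N m; "position": TCP position; "eef_rot": TCP orientation; "ft_force": force on the tool from outside, world axes, zero at the start; "moment": the same for the moment, N m; "opening": finger opening in mm; "finger_force": force on a finger pad.
Only numpy, scipy, OpenCV 4.12 (cv2) and the standard library are available. Lean on these libraries where they do the work, as an engineer would, in place of code of your own. Each camera call takes 0.05 s, during which the arm holds its last target. There are 200 camera calls.

### The job

The clear safety shield leans against the front of the pellet press with its kickstand folded up; set it up in front of the press for the next pellet, leaving the wash bottle, dish and jar alone. While it still leans there, swing the kickstand all the way down past centre to its stop; only then take the shield by its top rail and draw it upright, clear of the press, its bottom edge staying on the bench where it is. The job ends with you still holding it: keep hold of the top rail, the shield steady and upright, resting neither on the press nor on the kickstand.

Things in the scene. Friction and masses are not known exactly. Their poses are not given: they have to be found in the camera images.
- press: Compact hydraulic pellet press, lilac-blue and grey, fixed to the bench: 340 mm wide (its x), 240 mm deep (its y), flat top 225 mm above the bench, open front facing its own -y. Origin: centre of its underside on the bench. A black handwheel of 46 mm radius, top 273 mm above the bench, stands on the top 60 mm behind the centre (+y).
- shield_center (a point): Centre of the loose safety shield: a 276 mm wide, 300 mm tall frame of 16 mm round aluminium tube with a clear 4 mm pane, 0.8 to 1.1 kg with its kickstand. Axes: x along the rails, z from bottom to top edge, y through the pane, press on the +y side, kickstand on the -y side. Unheld it tips on to the press or on to the kickstand.
- shield_rail (a point): Middle of the shield's top rail, on the tube's axis; 16 mm thick, straight for 220 mm. Same axes as shield_center. At the start the shield leans some 18 degrees on to the press: its upright tubes rest on the front top edge of the press, and the rail stands about 53 mm above the level of the press's top.
- shield_foot (a point): Middle of the shield's bottom rail, on the tube's axis, 281 mm below the top rail's axis and 11 mm above the bench: the rail wears two rubber sleeves of 11 mm radius, 85 mm either side of the middle, on which the shield stands and pivots. Same axes as shield_center.
- stand_hub (a point): The kickstand's pivot, midway across the shield, 114 mm up from the bottom rail's axis and 24 mm off the frame's plane on the -y side. It turns about the shield's x. Same axes as shield_center. Its bracket reaches 35 mm out from the frame's plane.
- stand_tip (a point): Free end of the kickstand, a straight 14 mm round steel leg; the end, 210 mm from the pivot, is a rubber foot of 20 mm diameter and 44 mm length. Its z points along the leg outwards. Folded, the leg runs up parallel to the pane, its axis 24 mm off the frame's plane, and its end stands 43 mm past the top rail's axis.
- stand (a joint): Kickstand angle, rad: 0 folded up, 2.0 fully down, a stop at each end; grows as the free end swings away from the pane (to -y) and down. A weak spring keeps it folded up to the centre at about 0.6; past 0.8 it drops by itself. 0.4 N at the end swings it; a firm pinch stops it turning, and a pull over 1 N tips the shield off the press. When down, the foot meets the bench if the shield leans 10 degrees back.
- washbottle: Bystander: white wash bottle with an orange cap, 64 mm diameter, 160 mm tall; origin at its underside.
- dish: Bystander: glass dish, 100 mm diameter, 20 mm tall; origin at its underside.
- jar: Bystander: amber jar with a black cap, 60 mm diameter, 75 mm tall; origin at its underside.

How it is judged:
By the outcome, as a careful person would: the job done as asked, in the order asked, and still so for the second after the job is handed in, while the arm keeps its last pose, push and grip.
It also fails if it takes over 50 s, if anything falls off the work surface, if the arm or the gripper's body presses on something with over 40 N, if the wrist force passes 120 N, or if a joint passes its speed limit or range.

## Working session

There is one attempt and no reset: what is moved stays moved. The work goes in short steps, Python scripts to look and compute and a shell command to move; the robot and the scene stay as the last step left them, time stands still between calls to the robot, and variables do not carry over. Pictures are saved under pics/ and viewed, at most 10 in all, crops included, and the job is handed in when it is done.

```bash
mkdir -p pics
cat > h.py <<'E'
import numpy as np, cv2
from rig import manip
def cap(n,save=None):
    o=manip.get_obs(); c=manip.capture(n)
    if n=="wrist":
        T=np.eye(4);T[:3,:3]=np.array(o["eef_rot"]);T[:3,3]=o["position"];T=T@np.array(c["mount"])
    else: T=np.array(c["T"])
    if save: cv2.imwrite(f"pics/{save}.png",c["frame"][...,::-1])
    return c,T
def w(T,p): return (T@np.r_[p,1])[:3]
def pts(n,T,names,f=None):
    f=f or manip.pinpoint
    for l in names:
        for d in f(n,l)[:2]: print(n,l,round(d["p"],2),w(T,d["xyz"]).round(1))
E
python3 - <<'E'
from h import *
o=manip.get_obs(); print(o)
for n in("scene","top"):
    c,T=cap(n,n+"0")
    print(T.round(2).tolist(),c["vertical_fov"],c["D"])
    pts(n,T,["press","shield_center","shield_rail","shield_foot","stand_hub","stand_tip","washbottle","dish","jar"])
E
```

```text
{'time': 0.0, 'qpos': array([ 6.56557522e+01,  5.03902063e+00,  7.86205467e+01,  1.63033886e-03,
        9.64619515e+01, -5.90724055e+00]), 'qvel': array([-0.02286035, -0.01097187,  0.03175711, -0.04755903, -0.0360477 ,
        0.07929868]), 'joint_efforts': array([ 1.88344333e-03, -3.40193582e+01, -3.02421927e+01,  7.19947717e-02,
        3.31548590e-02, -1.75135842e-04]), 'position': array([173.68874691, 521.21993531, 164.64226317]), 'eef_rot': array([[-9.48672829e-01,  3.16257891e-01, -9.00033870e-04],
       [ 3.16259076e-01,  9.48670917e-01, -1.92066668e-03],
       [ 2.46409963e-04, -2.10672817e-03, -9.99997750e-01]]), 'ft_force': array([ 0.07724795,  0.12502725, -0.09148716]), 'moment': array([ 0.01634824,  0.00477704, -0.00982724]), 'finger_force': 0.0, 'opening': 94.1023514779406}
[[-0.06, 0.77, -0.63, 1327.57], [1.0, 0.04, -0.05, 84.41], [-0.01, -0.64, -0.77, 1083.23], [0.0, 0.0, 0.0, 1.0]] 44.595130796344506 [-0.1326682  0.         0.         0.         0.       ]
scene shield_center 0.83 [519.5  98.1 140.4]
scene shield_rail 0.62 [513.1 143.  279.4]
scene shield_rail 0.35
[... 248 characters left out ...]
000e-01]
scene dish 0.64 [ 645.4 -242.8   -1.7]
scene jar 0.73 [678.4 -36.2  -3.3]
[[-0.02, -1.0, 0.06, 554.67], [-1.0, 0.02, 0.02, 10.08], [-0.02, -0.06, -1.0, 1300.3], [0.0, 0.0, 0.0, 1.0]] 43.17122511752658 [-0.18660863  0.          0.          0.          0.        ]
top press 0.55 [515.9 132.7 325.6]
top shield_center 0.7 [757.9 110.1  -1.9]
top shield_center 0.68 [522.3  95.7 144.8]
top shield_rail 0.71 [511.5 141.3 275.4]
top shield_foot 0.77 [530.3  56.1   9.2]
top stand_hub 0.74 [523.   70.5 126. ]
top stand_tip 0.92 [518.4 135.6 328. ]
top stand_tip 0.45 [510.7 140.5 277. ]
top washbottle 0.55 [757.7 108.   -1.4]
top dish 0.72 [ 645.6 -241.8   -5.8]
top jar 0.61 [675.6 -33.4   1.5]
```

View pics/scene0.png

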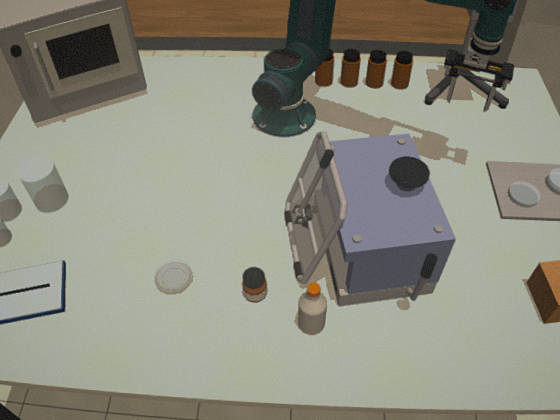

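View pics/top0.png

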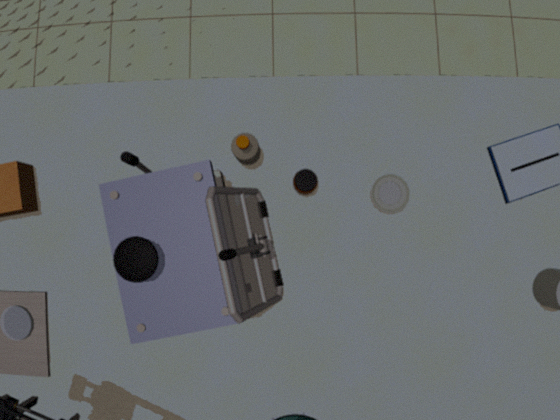

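The scene camera shows the shield leaning on the press, its folded leg and rubber tip at about (325,160). In the top view the tip is at (228,254) and the rail runs from (208,190) to (240,320). The bystanders are clear of both. Next I need the shield's yaw.

```bash
cat >> h.py <<'E'
def cloud(c,T):
    H,W=c["depth"].shape;f=H/2/np.tan(np.radians(c["vertical_fov"]/2))
    K=np.array([[f,0,c["cx"]],[0,f,c["cy"]],[0,0,1]])
    v,u=np.mgrid[:H,:W];uv=np.stack([u,v],-1).reshape(-1,1,2).astype(float)
    n=cv2.undistortPoints(uv,K,np.array(c["D"],float)).reshape(-1,2)
    d=c["depth"].reshape(-1);P=np.c_[n*d[:,None],d]@T[:3,:3].T+T[:3,3]
    return P[d>0]
E
python3 - <<'E'
from h import *
c,T=cap("top");P=cloud(c,T)
R=P[(P[:,2]>272)&(P[:,2]<292)&(P[:,0]>380)&(P[:,0]<680)&(P[:,1]>80)&(P[:,1]<185)]
print(len(R),R.mean(0),R.min(0),R.max(0))
l=cv2.fitLine(R[:,:2].astype(np.float32),cv2.DIST_HUBER,0,.01,.01).ravel();print(l,np.degrees(np.arctan2(l[1],l[0])))
F=P[(P[:,2]>295)&(P[:,2]<345)&(P[:,0]>450)&(P[:,0]<580)&(P[:,1]>80)&(P[:,1]<185)]
print(len(F),F.mean(0),F.min(0),F.max(0))
t=P[(abs(P[:,2]-225)<5)&(P[:,0]>300)&(P[:,0]<700)&(P[:,1]>0)]
print(cv2.minAreaRect(t[:,:2].astype(np.float32)))
E
```

```text
1028 [513.03513421 139.09717374 282.46387523] [388.70851574 107.01917778 272.05199352] [637.97660181 169.39194928 291.65106046]
[9.8145640e-01 1.9168551e-01 5.1379889e+02 1.3957143e+02] 11.051166
154 [516.15389481 124.95153331 318.8346499 ] [505.54450886 112.10183438 295.05522975] [525.69220752 139.73278226 331.44439973]
((521.4801025390625, 234.28436279296875), (341.0902099609375, 284.1239318847656), 11.131174087524414)
```

```bash
python3 -m creep '[[[255,0,0,-3.6,-0.103],[255,0,0,-3.6,-0.103],[255,0,0,-3.6,-0.103],[255,0,0,-3.6,-0.103],[255,0,0,-3.6,-0.103],[255,0,0,0,0]]]' 10
cat > st.py <<'E'
from h import *
import sys
o=manip.get_obs();R=np.array(o["eef_rot"]);p=np.array(o["position"])
print(o["time"],p.round(1),"yaw y",np.degrees(np.arctan2(R[1,1],R[0,1])).round(2),"F",o["ft_force"].round(2),"open",round(o["opening"],1),"ff",round(o["finger_force"],1),"q",o["qpos"].round(1))
if len(sys.argv)>1: print("cm",(R.T@(np.array(eval(sys.argv[1]))-p)/10).round(2))
E
python3 st.py 508,177,340
```

```text
time: 1.55
position: [174.7, 523.4, 354.8]
eef_rot: [[-0.981, -0.195, 0.006], [-0.195, 0.981, 0.014], [-0.009, 0.012, -1.0]]
ft_force: [0.3, -1.1, 0.5]
opening: 57.5
finger_force: 0.0
1.55 [174.7 523.4 354.8] yaw y 101.25 F [ 0.33 -1.1   0.53] open 57.5 ff 0.0 q [ 65.7   7.   54.9   0.  117.3 -35.6]
cm [-25.93 -40.49   1.21]
```

```bash
python3 -m creep '[[[255,-2.4,-3.4,0,0],[255,-2.4,-3.4,0,0],[255,-2.4,-3.4,0,0],[255,-2.4,-3.4,0,0],[255,-2.4,-3.4,0,0],[255,-2.4,-3.4,0,0],[255,-2.4,-3.4,0,0],[255,-2.4,-3.4,0,0],[255,-2.4,-3.4,0,0],[255,-2.4,-3.4,0,0]]]' 10; python3 -m creep '[[[255,-1,-3.1,0,0],[255,-0.9,-1.8,0,0],[255,0,0,0,0],[255,0,0,0,0]]]'; python3 st.py 508,177,300
python3 - <<'E'
from h import *
c,T=cap("wrist","w1"); pts("wrist",T,["stand_tip","shield_rail"])
c,T=cap("scene","s1"); pts("scene",T,["stand_tip","shield_rail"])
E
```

```text
time: 2.38
position: [475.9, 232.5, 345.5]
eef_rot: [[-0.982, -0.191, 0.0], [-0.191, 0.982, 0.0], [-0.0, 0.0, -1.0]]
ft_force: [0.6, 0.2, -0.0]
opening: 0.8
finger_force: 0.0
time: 2.72
position: [503.1, 189.0, 345.0]
eef_rot: [[-0.982, -0.189, -0.002], [-0.189, 0.982, 0.0], [0.001, 0.0, -1.0]]
ft_force: [-0.1, -0.1, -0.5]
opening: 0.7
finger_force: 0.0
2.7167 [503.1 189.  345. ] yaw y 100.92 F [-0.09 -0.12 -0.51] open 0.7 ff 0.0 q [ 14.5   5.6  57.6   0.  116.9 -86.4]
cm [-0.26 -1.27  4.49]
wrist stand_tip 0.73 [516.5 128.  329.1]
wrist shield_rail 0.87 [511.3 135.5 279.6]
scene stand_tip 0.69 [514.8 133.5 321. ]
scene shield_rail 0.76 [508.4 141.  280.1]
```

View pics/w1.png

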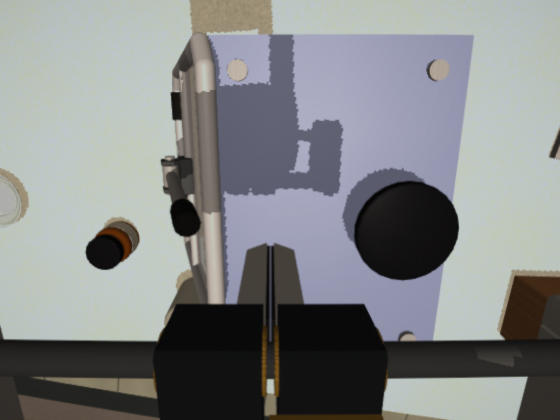

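The wrist view shows the tip at (185,215), with the fingers behind it and lined up across the shield. I'll lower behind the tip and approach slowly.

```bash
python3 -m creep '[[[255,-0.2,0,2,0],[255,0,0,2,0],[255,0,0,0.9,0],[255,0,-0.8,0,0],[255,0,-0.8,0,0],[255,0,-0.8,0,0],[255,0,-0.4,0,0],[255,0,-0.4,0,0],[255,0,-0.4,0,0]]]'; python3 -m creep '[[[255,0,-0.4,0,0],[255,0,-0.4,0,0],[255,0,-0.4,0,0],[255,0,-0.4,0,0],[255,0,-0.4,0,0],[255,0,-0.4,0,0],[255,0,-0.4,0,0],[255,0,-0.4,0,0],[255,0,-0.4,0,0],[255,0,-0.4,0,0]]]';  python3 - <<'E'
from h import *
c,T=cap("scene","s2"); pts("scene",T,["stand_tip","shield_rail","shield_foot"])
E
```

```text
time: 3.77
position: [512.2, 154.1, 297.8]
eef_rot: [[-0.982, -0.191, 0.002], [-0.191, 0.982, 0.0], [-0.002, 0.0, -1.0]]
ft_force: [-0.2, 0.3, 0.6]
opening: 0.6
finger_force: 0.0
time: 4.6
position: [519.4, 115.2, 296.8]
eef_rot: [[-0.981, -0.192, -0.0], [-0.192, 0.981, 0.0], [-0.0, 0.0, -1.0]]
ft_force: [-0.6, -0.3, -0.5]
opening: 0.4
finger_force: 0.0
scene stand_tip 0.91 [514.7 131.8 320.9]
scene shield_rail 0.58 [510.6 138.9 278.2]
scene shield_foot 0.58 [528.4  53.8  10.1]
scene shield_foot 0.46 [678.4 -38.8  -1.7]
```

View pics/s2.png

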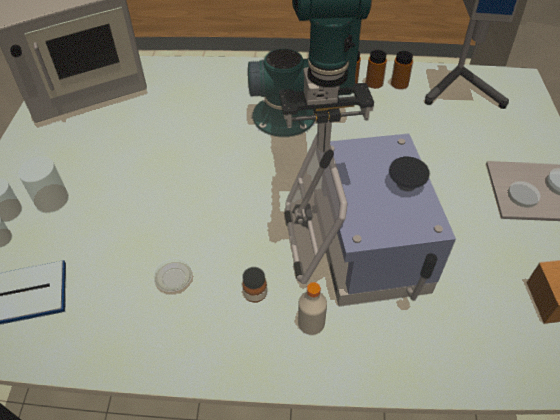

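```bash
python3 - <<'E'
from h import *
a=cv2.imread("pics/s2.png")[70:240,240:400]
b=cv2.imread("pics/s1.png")[70:240,240:400]
c,T=cap("top","t2");t=cv2.imread("pics/t2.png")[170:340,160:320]
cv2.imwrite("pics/z2.png",cv2.resize(np.hstack([b,a,t]),None,fx=1.65,fy=3.3) if 0 else cv2.resize(np.hstack([b,a,t]),(800,283*1),interpolation=cv2.INTER_CUBIC))
pts("top",T,["stand_tip","shield_rail"])
c,T=cap("wrist","w2");pts("wrist",T,["stand_tip","shield_rail"])
f=210/np.tan(np.radians(44.595/2))
c,T=cap("scene");p=np.linalg.inv(T)@np.r_[manip.get_obs()["position"],1];print(p[:2]/p[2]*f+[c["cx"],c["cy"]])
E
python3 st.py
```

```text
wrist stand_tip 0.69 [516.2 127.3 328.3]
wrist stand_tip 0.61 [748.8 107.8  -0.9]
wrist shield_rail 0.94 [512.4 141.6 278. ]
[322.3687793  161.13272782]
5.15 [519.3 115.7 296.8] yaw y 101.08 F [ 0.45 -0.24 -0.08] open 0.6 ff 0.0 q [  6.4   3.4  65.5   0.  111.1 -94.6]
```

View pics/z2.png

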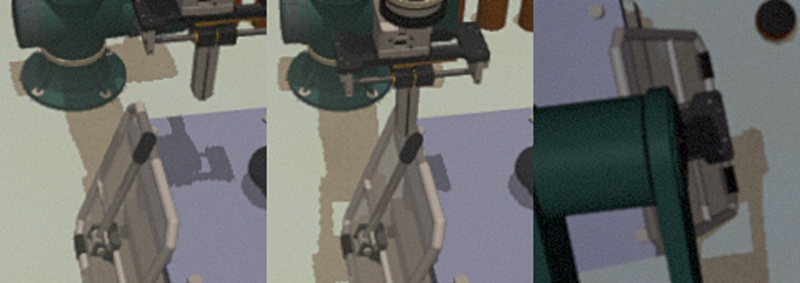

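View pics/w2.png

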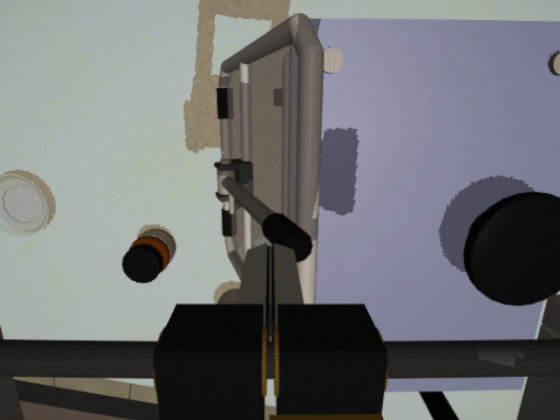

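Run:
```python
from h import *
c,T=cap("wrist");H=420;f=210/np.tan(np.radians(c["vertical_fov"]/2))
p=np.linalg.inv(np.array(c["mount"]))@[0,0,0,1];print("TCP px",p[:3],p[:2]/p[2]*f+[c["cx"],c["cy"]], np.array(c["mount"]).round(2).tolist(),c["D"])
K=np.array([[f,0,c["cx"]],[0,f,c["cy"]],[0,0,1]])
for u,v in [(270,255),(255,270),(285,255),(290,240),(295,235),(280,220),(265,210),(250,200),(298,250)]:
    d=c["depth"][v,u];n=cv2.undistortPoints(np.array([[[u,v]]],float),K,np.array(c["D"],float)).ravel()
    q=w(T,np.r_[n*d,d]);print(u,v,d,q.round(1),"s",(q[0]*.981+q[1]*.191).round(1),(q[1]*.981-q[0]*.191).round(1))
```

```text
TCP px [  1.00997782  17.71149349 232.70622109] [271.50971299 235.92244711] [[-0.0, -0.96, -0.27, 80.01], [1.0, -0.0, -0.0, -0.86], [0.0, -0.27, 0.96, -219.24], [0.0, 0.0, 0.0, 1.0]] [-0.02687125  0.          0.          0.          0.        ]
270 255 179.0097 [510.5 113.  350. ] s 522.4 13.3
255 270 158.21257 [510.1 106.1 371.1] s 520.7 6.6
285 255 176.1689 [508.  120.1 352.6] s 521.3 20.8
290 240 200.73515 [508.8 124.2 327.5] s 522.8 24.6
295 235 198.88809 [504.9 126.2 328.5] s 519.4 27.3
280 220 222.18071 [505.3 118.3 304. ] s 518.3 19.6
265 210 254.9567 [510.1 109.2 270.8] s 521.3 9.7
250 200 283.57333 [512.6  97.  241.1] s 521.4 -2.7
298 250 203.76195 [514.3 130.1 326.2] s 529.4 29.4
```

```bash
python3 -m creep '[[[255,0,2,0,0],[255,0,2,0,0],[255,0,2,0,0],[255,0,1,0,0],[255,0,0,0,0],[255,0,0,0,0]]]'
python3 - <<'E'
from h import *
p=manip.get_obs()["position"];S=lambda P:np.c_[P[:,0]*.981+P[:,1]*.191,P[:,1]*.981-P[:,0]*.191,P[:,2]]
t=S(p[None])[0];print("tcp",t)
for n in("scene","wrist"):
    c,T=cap(n,n[0]+"3");P=S(cloud(c,T))
    F=P[(abs(P[:,0]-t[0])<25)&(abs(P[:,1]-t[1])<18)&(P[:,2]>t[2]-8)&(P[:,2]<t[2]+70)]
    print(n,len(F)); 
    for z in range(-10,70,10):
        G=F[(F[:,2]>=t[2]+z)&(F[:,2]<t[2]+z+10)]
        if len(G): print(z,len(G),(G.min(0)-t).round(1)[:2],(G.max(0)-t).round(1)[:2])
    L=P[(abs(P[:,0]-t[0])<40)&(P[:,1]<45)&(P[:,1]>-5)&(P[:,2]>292)&(P[:,2]<340)]
    print("leg",len(L),L.min(0),L.max(0),L.mean(0))
E
```

```text
time: 5.7
position: [506.0, 184.2, 296.7]
eef_rot: [[-0.981, -0.193, 0.0], [-0.193, 0.981, -0.001], [-0.0, -0.001, -1.0]]
ft_force: [-0.4, 0.2, 0.3]
opening: 0.4
finger_force: 0.0
tcp [531.53849089  84.05229728 296.74747037]
scene 140
30 6 [ 8.5 -6.6] [10.9  1.9]
40 39 [ -8.5 -13.4] [14.  11.7]
50 48 [ -8.2 -13.1] [13.9 11.8]
60 47 [ -4.7 -13.5] [14.3 12.2]
leg 144 [521.27877317   9.18663635 292.32020075] [544.1302046   36.80338408 327.6515455 ] [535.04221831  22.25292545 312.04079857]
wrist 1125
30 6 [-10.5  -3.1] [-8.7  1.8]
40 216 [-11.4 -13.3] [-8.8 10.4]
50 394 [-11.5 -13.9] [-8.7 10.8]
60 509 [-11.5 -14. ] [ 6.6 10.6]
leg 1363 [517.35633911   8.54760227 292.05646808] [537.07505038  38.45844864 330.50505217] [524.24403018  26.9980639  319.94700213]
```

Both cameras put the closed finger ends about 37 mm above the reported TCP, so the fingers passed over the tip without touching it. I'll lower to match and try again.

```bash
cat > fe.py <<'E'
from h import *
p=manip.get_obs()["position"];S=lambda P:np.c_[P[:,0]*.981+P[:,1]*.191,P[:,1]*.981-P[:,0]*.191,P[:,2]]
t=S(p[None])[0];print("tcp s",t.round(1))
for n in("scene","wrist"):
    c,T=cap(n);P=S(cloud(c,T));o=manip.get_obs()["opening"]/2
    F=P[(abs(P[:,0]-t[0])<16)&(abs(P[:,1]-t[1])<16+o)&(P[:,2]>t[2]-5)&(P[:,2]<t[2]+90)]
    h,e=np.histogram(F[:,2]-t[2],range(-5,90,5));print(n,dict(zip(e.tolist(),h.tolist())))
    L=P[(abs(P[:,0]-531)<30)&(P[:,1]<45)&(P[:,1]>-5)&(P[:,2]>292)&(P[:,2]<340)]
    if len(L): print("leg",L.max(0).round(1))
E
python3 -m creep '[[[255,0,0,1.2,0],[255,0,0,1.2,0],[255,0,0,1,0],[255,0,-0.8,0,0],[255,0,-0.8,0,0],[255,0,-0.4,0,0],[255,0,0,0,0],[255,0,0,0,0]]]'; python3 fe.py
```

```text
time: 6.47
position: [510.3, 164.1, 263.7]
eef_rot: [[-0.982, -0.191, 0.002], [-0.191, 0.982, 0.001], [-0.002, 0.0, -1.0]]
ft_force: [0.3, 0.5, 0.5]
opening: 0.1
finger_force: 0.0
tcp s [531.9  63.5 263.7]
scene {-5: 0, 0: 0, 5: 0, 10: 0, 15: 0, 20: 0, 25: 0, 30: 0, 35: 6, 40: 15, 45: 16, 50: 25, 55: 24, 60: 25, 65: 18, 70: 31, 75: 21, 80: 22}
leg [542.6  37.5 327.5]
wrist {-5: 0, 0: 0, 5: 0, 10: 0, 15: 0, 20: 0, 25: 0, 30: 0, 35: 5, 40: 74, 45: 151, 50: 188, 55: 196, 60: 241, 65: 271, 70: 259, 75: 269, 80: 307}
leg [537.2  38.5 330. ]
```

```bash
python3 -m creep '[[[255,0,-0.6,0.4,0],[255,0,-0.6,0,0],[255,0,-0.4,0,0],[255,0,-0.4,0,0],[255,0,-0.4,0,0],[255,0,-0.4,0,0],[255,0,-0.4,0,0],[255,0,-0.4,0,0],[255,0,-0.4,0,0],[255,0,-0.4,0,0]]]'; python3 -m creep '[[[255,0,-0.4,0,0],[255,0,-0.4,0,0],[255,0,-0.4,0,0],[255,0,-0.4,0,0],[255,0,-0.4,0,0],[255,0,0,0,0]]]';python3 - <<'E'
from h import *
for n in("scene","wrist"):
    c,T=cap(n,n[0]+"4"); pts(n,T,["stand_tip","shield_rail","shield_foot"])
E
```

```text
time: 7.4
position: [518.3, 121.0, 258.8]
eef_rot: [[-0.981, -0.192, 0.0], [-0.192, 0.981, 0.0], [-0.0, 0.0, -1.0]]
ft_force: [-0.4, 1.4, 1.0]
opening: 0.3
finger_force: 0.2
time: 7.9
position: [522.2, 101.0, 258.7]
eef_rot: [[-0.982, -0.191, 0.0], [-0.191, 0.982, -0.0], [0.0, -0.0, -1.0]]
ft_force: [0.1, -0.8, 0.2]
opening: 0.3
finger_force: 0.1
scene stand_tip 0.75 [526.4  77.6 331.3]
scene shield_rail 0.85 [512.1 144.9 276.8]
scene shield_foot 0.82 [526.5  56.2   9.9]
wrist stand_tip 0.64 [524.4  79.6 339.4]
wrist shield_rail 0.84 [512.5 140.7 280.1]
wrist shield_foot 0.61 [526.8  54.3  11.9]
wrist shield_foot 0.54 [525.9  64.6 126.6]
```

View pics/s4.png

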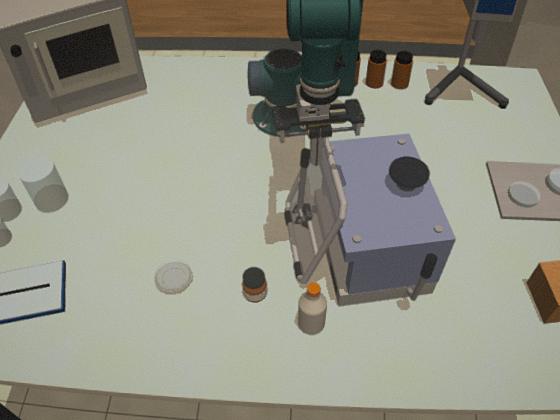

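The leg has swung to about vertical, with its tip at (305,158), and the shield hasn't moved. I'll keep pushing.

```bash
python3 -m creep '[[[255,0,-0.4,0.1,0],[255,0,-0.4,0.1,0],[255,0,-0.4,0.1,0],[255,0,-0.4,0.1,0],[255,0,-0.4,0.1,0],[255,0,-0.4,0.1,0],[255,0,-0.4,0.1,0],[255,0,-0.4,0.1,0],[255,0,-0.4,0.1,0],[255,0,-0.4,0.1,0]]]'; python3 -m creep '[[[255,0,-0.4,0.1,0],[255,0,-0.4,0.1,0],[255,0,-0.4,0.1,0],[255,0,-0.4,0.1,0],[255,0,-0.4,0.1,0],[255,0,-0.4,0,0],[255,0,-0.4,0,0],[255,0,-0.4,0,0],[255,0,-0.4,0,0],[255,0,0,0,0]]]';python3 - <<'E'
from h import *
for n in("scene","top"):
    c,T=cap(n,n[0]+"5"); pts(n,T,["stand_tip","shield_rail","shield_foot","stand_hub"])
E
```

```text
time: 9.13
position: [529.8, 62.1, 248.7]
eef_rot: [[-0.981, -0.192, 0.0], [-0.192, 0.981, 0.0], [-0.0, 0.0, -1.0]]
ft_force: [-0.2, -0.2, -0.1]
opening: 0.3
finger_force: 0.1
time: 9.97
position: [536.8, 26.4, 243.8]
eef_rot: [[-0.982, -0.191, 0.0], [-0.191, 0.982, -0.0], [-0.0, -0.0, -1.0]]
ft_force: [0.3, -0.3, -0.1]
opening: 0.5
finger_force: 0.0
scene stand_tip 0.95 [546.6 -22.5 316.1]
scene shield_foot 0.63 [528.6  53.8   9.3]
scene shield_foot 0.55 [510.  141.1 278.8]
scene stand_hub 0.87 [527.   64.9 123.3]
top stand_tip 0.46 [ 568.8 -122.5  194.8]
top shield_rail 0.91 [511.4 140.8 277.7]
```

```bash
python3 -m creep '[[[200,0,0,-0.5,0],[120,0,0,-1,0],[100,0,1,-1,0],[100,0,1.5,-1,0],[100,0,2,-0.8,0],[100,0,2,0,0],[100,0,2,0,0],[100,0,2,0,0],[100,0,1.5,0,0],[100,0,0,0,0]]]' 10;python3 - <<'E'
from h import *
for n in("scene","top","wrist"):
    c,T=cap(n,n[0]+"6"); pts(n,T,["stand_tip","shield_rail","shield_foot","stand_hub"])
E
python3 st.py
```

```text
time: 11.3
position: [513.1, 148.1, 288.5]
eef_rot: [[-0.981, -0.196, 0.002], [-0.196, 0.981, 0.002], [-0.002, 0.001, -1.0]]
ft_force: [0.5, -0.3, -0.1]
opening: 57.0
finger_force: 0.0
scene stand_tip 0.96 [ 571.4 -136.9   97.9]
scene shield_rail 0.71 [512.7 139.7 276.9]
scene shield_rail 0.43 [528.4  53.9  10.1]
scene shield_foot 0.94 [528.7  55.8  10. ]
scene stand_hub 0.62 [526.2  65.3 124. ]
top stand_tip 0.72 [ 571.5 -132.   104.4]
top shield_foot 0.73 [531.9  55.7  11.9]
top stand_hub 0.72 [ 572.4 -134.4  104.3]
top stand_hub 0.68 [526.7  68.3 124.5]
wrist stand_tip 0.64 [ 568.5 -137.9  100.3]
wrist stand_tip 0.32 [524.8  53.   10. ]
wrist shield_rail 0.63 [512.7 136.3 280.3]
wrist shield_foot 0.64 [526.7  50.3  10.9]
wrist stand_hub 0.94 [528.4  63.4 127.7]
wrist stand_hub 0.29 [672.2 -37.4   2.6]
12.05 [513.7 144.9 286.8] yaw y 101.06 F [ 0.53  0.54 -0.46] open 57.1 ff 0.0 q [  9.7   3.4  66.6   0.  110.  -91.4]
```

View pics/s6.png

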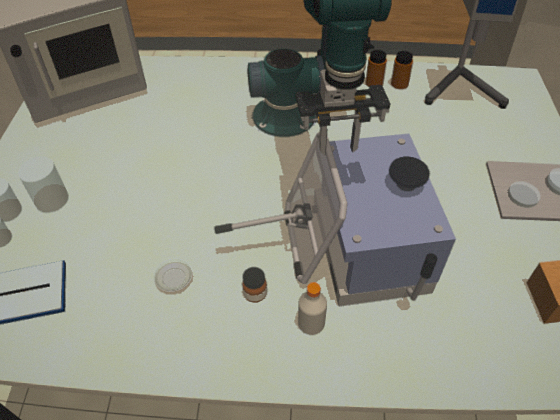

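The kickstand is fully down: its tip at z≈100 works out to 2.0 rad. The shield is still leaning on the press. Next I'll check where the open finger ends are.

```bash
cat > fe2.py <<'E'
from h import *
p=manip.get_obs()["position"];S=lambda P:np.c_[P[:,0]*.981+P[:,1]*.191,P[:,1]*.981-P[:,0]*.191,P[:,2]]
t=S(p[None])[0];print("tcp s",t.round(1))
for n in("scene","wrist"):
    c,T=cap(n);P=S(cloud(c,T));o=manip.get_obs()["opening"]/2
    for sg in(-1,1):
        F=P[(abs(P[:,0]-t[0])<16)&(abs(P[:,1]-t[1]-sg*(o+6))<8)&(P[:,2]>t[2]-15)&(P[:,2]<t[2]+80)]
        h,e=np.histogram(F[:,2]-t[2],range(-15,80,5));print(n,sg,dict(zip(e.tolist(),h.tolist())))
    L=P[(abs(P[:,0]-531)<60)&(abs(P[:,1]-40)<14)&(abs(P[:,2]-279)<12)];print("rail",L.min(0),L.max(0),np.median(L,0)) if len(L) else 0
E
python3 fe2.py
```

```text
tcp s [531.6  44.  286.8]
scene -1 {-15: 0, -10: 0, -5: 0, 0: 0, 5: 0, 10: 0, 15: 0, 20: 0, 25: 0, 30: 0, 35: 1, 40: 3, 45: 11, 50: 13, 55: 15, 60: 15, 65: 10, 70: 13}
scene 1 {-15: 0, -10: 0, -5: 0, 0: 0, 5: 0, 10: 0, 15: 0, 20: 0, 25: 0, 30: 0, 35: 6, 40: 11, 45: 12, 50: 15, 55: 15, 60: 12, 65: 13, 70: 17}
rail [471.00045832  30.06771058 272.97156983] [590.92958484  46.60467906 287.36428434] [534.57153327  36.81711642 282.22809636]
wrist -1 {-15: 0, -10: 0, -5: 0, 0: 0, 5: 0, 10: 0, 15: 0, 20: 0, 25: 0, 30: 0, 35: 3, 40: 82, 45: 121, 50: 141, 55: 151, 60: 177, 65: 177, 70: 190}
wrist 1 {-15: 0, -10: 0, -5: 0, 0: 0, 5: 0, 10: 0, 15: 0, 20: 0, 25: 0, 30: 0, 35: 6, 40: 75, 45: 123, 50: 141, 55: 154, 60: 165, 65: 180, 70: 202}
rail [471.03166862  30.59009428 277.85340235] [590.99545828  46.72483712 288.07355994] [524.7610668   38.94432687 285.02824087]
```

```bash
python3 -m creep '[[[100,0,-0.45,0,0],[100,0,0,1,0],[100,0,0,1,0],[100,0,0,1,0],[100,0,0,1,0],[100,0,0,0,0],[100,0,0,0,0]]]'; python3 fe2.py | grep -v rail; python3 -m creep '[[[100,0,0,0.7,0],[100,0,0,0.7,0],[100,0,0,0.7,0],[100,0,0,0,0],[100,0,0,0,0]]]'
python3 - <<'E'
from h import *
c,T=cap("wrist","w7");pts("wrist",T,["shield_rail"])
E
```

```text
time: 12.73
position: [513.8, 140.5, 245.3]
eef_rot: [[-0.981, -0.192, -0.003], [-0.192, 0.981, -0.0], [0.003, 0.0, -1.0]]
ft_force: [-0.4, -0.3, -0.0]
opening: 57.0
finger_force: 0.0
tcp s [530.9  39.7 245.3]
scene -1 {-15: 0, -10: 0, -5: 0, 0: 0, 5: 0, 10: 0, 15: 0, 20: 0, 25: 0, 30: 0, 35: 3, 40: 4, 45: 9, 50: 9, 55: 11, 60: 14, 65: 11, 70: 14}
scene 1 {-15: 0, -10: 0, -5: 0, 0: 0, 5: 0, 10: 0, 15: 0, 20: 0, 25: 0, 30: 0, 35: 4, 40: 11, 45: 11, 50: 14, 55: 12, 60: 12, 65: 13, 70: 13}
wrist -1 {-15: 0, -10: 0, -5: 0, 0: 0, 5: 0, 10: 0, 15: 0, 20: 0, 25: 0, 30: 0, 35: 1, 40: 58, 45: 107, 50: 147, 55: 144, 60: 172, 65: 182, 70: 193}
wrist 1 {-15: 0, -10: 0, -5: 0, 0: 0, 5: 0, 10: 0, 15: 0, 20: 0, 25: 0, 30: 0, 35: 0, 40: 64, 45: 111, 50: 137, 55: 155, 60: 161, 65: 180, 70: 199}
time: 13.25
position: [514.0, 140.5, 224.8]
eef_rot: [[-0.981, -0.192, -0.002], [-0.192, 0.981, -0.0], [0.002, 0.0, -1.0]]
ft_force: [-0.7, 0.2, 0.6]
opening: 56.7
finger_force: 0.0
wrist shield_rail 0.93 [510.4 137.  279.4]
wrist shield_rail 0.7 [675.3 -38.6   2.5]
```

View pics/w7.png

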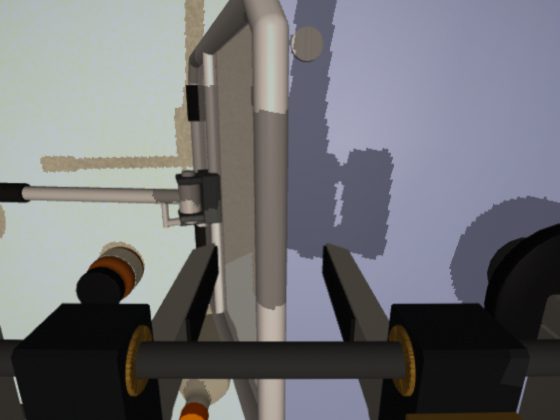

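The rail (col 271) is centred between the fingers (cols 215 and 325). I'll close now.

```bash
python3 -m creep '[[[180,0,0,0,0],[190,0,0,0,0],[200,0,0,0,0],[210,0,0,0,0],[220,0,0,0,0],[255,0,0,0,0],[255,0,0,0,0],[255,0,0,0,0]]]' 15; python3 st.py
python3 - <<'E'
from h import *
for n in ("scene","wrist"):
    c,T=cap(n);pts(n,T,["shield_rail","shield_foot"])
import numpy as np
L=281
for a in range(18,-1,-2): print(a,(L*(np.sin(np.radians(a))-np.sin(np.radians(18)))).round(1),(L*(np.cos(np.radians(a))-np.cos(np.radians(18)))).round(1))
E
```

```text
time: 14.02
position: [514.5, 140.8, 225.8]
eef_rot: [[-0.981, -0.192, 0.0], [-0.192, 0.981, 0.001], [-0.0, 0.001, -1.0]]
ft_force: [0.1, -0.3, 0.2]
opening: 15.3
finger_force: 15.0
14.0167 [514.5 140.8 225.8] yaw y 101.08 F [ 0.09 -0.25  0.19] open 15.3 ff 15.0 q [  9.2   2.6  74.3   0.  103.1 -91.9]
scene shield_rail 0.85 [512.7 141.9 279. ]
scene shield_foot 0.83 [527.6  55.9  10.4]
wrist shield_rail 0.62 [512.6 137.8 277.8]
wrist shield_foot 0.61 [527.8  51.9   9. ]
18 0.0 0.0
16 -9.4 2.9
14 -18.9 5.4
12 -28.4 7.6
10 -38.0 9.5
8 -47.7 11.0
6 -57.5 12.2
4 -67.2 13.1
2 -77.0 13.6
0 -86.8 13.8
```

```bash
python3 -m creep '[[[255,0,-0.47,-0.15,0],[255,0,-0.47,-0.14,0],[255,0,-0.47,-0.13,0],[255,0,-0.48,-0.12,0],[255,0,-0.47,-0.11,0],[255,0,-0.48,-0.11,0],[255,0,-0.48,-0.1,0],[255,0,-0.48,-0.09,0],[255,0,0,0,0],[255,0,0,0,0]]]'; python3 st.py
python3 - <<'E'
from h import *
for n in ("scene","wrist","top"):
    c,T=cap(n);pts(n,T,["shield_rail","shield_foot","shield_center"])
E
```

```text
time: 15.15
position: [522.0, 102.8, 235.5]
eef_rot: [[-0.982, -0.191, 0.001], [-0.191, 0.982, -0.0], [-0.001, -0.0, -1.0]]
ft_force: [0.5, 0.8, 2.4]
opening: 15.2
finger_force: 15.0
15.15 [522.  102.8 235.5] yaw y 101.03 F [0.48 0.75 2.38] open 15.2 ff 15.0 q [  5.    2.5  73.3  -0.  104.1 -96. ]
scene shield_rail 0.87 [518.9 101.6 285.8]
scene shield_foot 0.65 [527.1  51.8  11.3]
scene shield_center 0.66 [520.6  76.5 145.5]
wrist shield_rail 0.73 [519.1 102.  289.1]
wrist shield_foot 0.74 [525.2  49.1   9.9]
wrist shield_center 0.58 [525.9  79.8 151.7]
```

```bash
python3 -m creep '[[[255,0,-0.49,-0.08,0],[255,0,-0.48,-0.07,0],[255,0,-0.49,-0.06,0],[255,0,-0.49,-0.06,0],[255,0,-0.48,-0.05,0],[255,0,-0.49,-0.04,0],[255,0,-0.49,-0.03,0],[255,0,-0.49,-0.02,0],[255,0,-0.4,-0.01,0],[255,0,0,0,0]]]'; python3 -m creep '[[[255,0,0,0,0],[255,0,0,0,0],[255,0,0,0,0],[255,0,0,0,0]]]'; python3 st.py
python3 - <<'E'
from h import *
S=lambda P:np.c_[P[:,0]*.981+P[:,1]*.191,P[:,1]*.981-P[:,0]*.191,P[:,2]]
for n in ("scene","wrist","top"):
    c,T=cap(n,n[0]+"9");pts(n,T,["shield_rail","shield_foot","shield_center","stand_tip","stand_hub"])
    if n=="wrist": continue
    P=S(cloud(c,T))
    # upright tubes (frame edges)
    for lo,hi in((385,425),(640,680)):
        Q=P[(P[:,0]>lo)&(P[:,0]<hi)&(abs(P[:,1]+47)<35)&(P[:,2]>40)&(P[:,2]<270)]
        if len(Q)>20: k=np.polyfit(Q[:,2],Q[:,1],1);print(n,lo,len(Q),"lean deg",np.degrees(np.arctan(k[0])),"y at 11,292",np.polyval(k,[11,292]))
E
```

```text
time: 16.58
position: [530.1, 60.0, 239.1]
eef_rot: [[-0.982, -0.191, -0.001], [-0.191, 0.982, -0.001], [0.001, -0.001, -1.0]]
ft_force: [1.1, 0.1, -0.2]
opening: 15.3
finger_force: 15.0
time: 16.92
position: [529.9, 61.2, 239.1]
eef_rot: [[-0.981, -0.192, -0.001], [-0.192, 0.981, -0.0], [0.001, 0.0, -1.0]]
ft_force: [0.8, 0.3, -1.6]
opening: 15.7
finger_force: 15.0
16.9167 [529.9  61.2 239.1] yaw y 101.09 F [ 0.75  0.28 -1.59] open 15.7 ff 15.0 q [   0.5    2.8   72.7   -0.   104.6 -100.6]
scene shield_rail 0.71 [527.8  62.  291.8]
scene shield_foot 0.68 [527.8  52.1   7.9]
scene shield_center 0.89 [527.7  55.3 144.9]
scene shield_center 0.46 [529.7  50.6   8.5]
scene stand_tip 0.82 [ 575.6 -159.3   42. ]
scene stand_hub 0.92 [533.3  27.6 123.8]
scene 385 216 lean deg 1.179798161721664 y at 11,292 [-54.50998122 -48.72299045]
scene 640 442 lean deg 1.869233777333674 y at 11,292 [-52.78755146 -43.61687386]
wrist shield_rail 0.79 [527.3  58.4 288.7]
wrist shield_rail 0.55 [7.530e+02 1.067e+02 3.000e-01]
wrist shield_center 0.57 [527.4  56.8 151.3]
wrist stand_tip 0.88 [ 570.6 -162.8   44.4]
wrist stand_tip 0.22 [674.4 -36.2   2.9]
wrist stand_hub 0.87 [529.   26.5 127.9]
wrist stand_hub 0.54 [674.9 -34.8   0.8]
top stand_tip 0.56 [ 572.8 -156.5   42.3]
top 385 68 lean deg -1.129364224793747 y at 11,292 [-45.38935777 -50.92890111]
top 640 85 lean deg 1.2708183501559247 y at 11,292 [-53.25710373 -47.02351149]
```

View pics/s9.png

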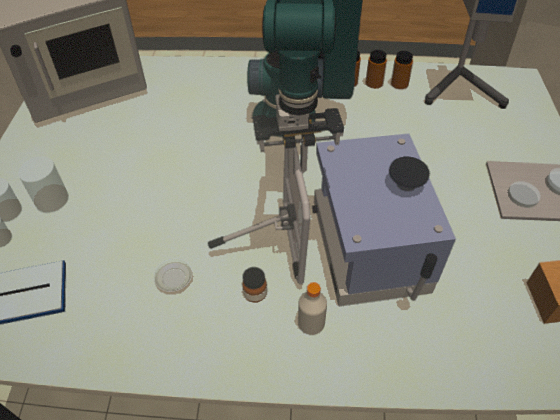

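The shield is upright to within about 1.4°, still leaning slightly towards the press. A small nudge should finish it.

```bash
python3 -m creep '[[[255,0,-0.3,0.02,0],[255,0,-0.35,0.03,0],[255,0,0,0,0],[255,0,0,0,0],[255,0,0,0,0],[255,0,0,0,0],[255,0,0,0,0],[255,0,0,0,0]]]' 20; python3 st.py
python3 - <<'E'
from h import *
for n in ("scene","wrist","top"):
    c,T=cap(n,n[0]+"10");pts(n,T,["shield_rail","shield_foot","shield_center","stand_tip","stand_hub"])
E
python3 st.py
```

```text
time: 18.48
position: [531.3, 54.7, 239.3]
eef_rot: [[-0.981, -0.192, 0.0], [-0.192, 0.981, 0.0], [-0.0, -0.0, -1.0]]
ft_force: [-1.3, 0.1, -1.0]
opening: 15.1
finger_force: 20.0
18.4833 [531.3  54.7 239.3] yaw y 101.07 F [-1.35  0.1  -1.03] open 15.1 ff 20.0 q [  -0.2    2.8   72.6    0.   104.6 -101.3]
scene shield_rail 0.64 [530.5  55.9 293.4]
scene shield_foot 0.76 [527.9  49.6  10.3]
scene shield_foot 0.57 [7.574e+02 1.056e+02 2.000e-01]
scene shield_center 0.88 [527.8  52.3 146. ]
scene stand_tip 0.72 [ 574.  -158.7   37.3]
scene stand_hub 0.76 [534.3  26.6 123.2]
wrist shield_rail 0.88 [525.5  53.8 294.2]
wrist stand_tip 0.97 [ 569.3 -161.9   43.1]
wrist stand_hub 0.65 [530.8  26.7 125.1]
top stand_tip 0.58 [ 576.1 -156.4   38.6]
19.3833 [531.3  54.7 239.3] yaw y 101.07 F [-1.27 -0.8   1.41] open 15.4 ff 20.0 q [  -0.2    2.8   72.6    0.   104.6 -101.3]
```

```bash
python3 -c "
from rig import manip
print(manip.close_job())"
```

```text
the job is handed in; nothing more can be done
None
```

I swung the kickstand down to its stop while the shield still leaned, then drew the shield upright to within about 1° and clear of the press. I handed the job in at about 19 s with the top rail still gripped at 20 N; the bottom edge stayed in place within measuring error, and the wash bottle, dish and jar weren't touched.

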